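# Brake the negatives carriage opposite the copy camera

### The arm

A 7-joint arm with a two-finger parallel gripper is mounted at the origin on the work surface. World frame = base frame: x ahead of the robot, y to its left, z up, the work surface at z = 0. Lengths are in mm, angles in rad, forces in N, time in s.
With the tool pointing down it reaches from about 400 to 925 mm from the base axis. Payload 5.6 kg.
Tool frame: the origin (TCP) lies midway between the tips of the shut fingers; the grasp point (between the pads) lies 19 mm behind it (manip.tcp_to_grasp is the z of the grasp point in the tool frame, in mm); z points along the fingers, y is the direction in which the jaws open and shut (so a half turn about z gives the same grasp; the last joint's range is limited). The gripper opens to 85 mm and grips with 20 to 120 N. Pads are 22 mm wide; open, the fingers measure 114 mm over their backs; the gripper's body (76 mm by 85 mm) begins 54 mm behind the grasp point. The pads swing forward as they close: fully open they stand 13 mm farther back than shut.
Start: joints at [-1.254, 0.468, -0.012, 1.603, 0.006, 1.071, -0.056], TCP at [228.897, 608.37, 231.29] pointing down, gripper open.
Joint ranges: [-2.53, 2.53], [-0.31, 2.02], [-1.57, 1.55], [0.28, 2.44], [-1.29, 4.43], [0.15, 1.84], [-2.92, 2.92]. Speed limits (rad/s): [2.57, 2.57, 3.14, 3.14, 3.14, 3.14, 3.14].

### API

Orientations are given as a rotation vector (axis times angle).
In Python, from bench import manip gives the robot as it stands. The module is installed in compiled form; this text tells all that it offers. Calls block until the motion is done:
- manip.movep(position, orientation): joint-space move of the TCP to a pose.
- manip.line_to(position, frame=None, feed=150): straight line of the TCP; frame=None keeps the orientation; feed is the mean speed in mm/s.
- manip.move_joints(angles): joint-space move.
- manip.gripper_to(opening, grasp_force=None): opening from 0.0 (shut) to 1.0 (fully open); grasp_force is the grip in N (None keeps the last); returns when the fingers have stopped.
- manip.wait(seconds).
- manip.solve_ik(position, orientation): joint angles nearest the present ones, or None.
- manip.snapshot(name): name is "side" or "top" or "wrist"; returns the picture (480x640x3 uint8, red, green, blue); there is no depth.
- manip.calibration(name): a dict with "mtx" (3x3 intrinsics, pixels), "rvec" (rotation vector, rad) and "tvec" (3), from world to camera coordinates, as OpenCV has them. Camera axes: x right, y down, z forward; pixel columns grow to the right and rows downward; lengths in mm; the calibration is good to about 2 mm. A picture is of the moment at which its call begins: read the wrist's pose just before it. calibration takes no time and is no camera call; for the wrist camera it gives the pose at the moment of the call.
A pose or a line that the arm cannot do raises manip.IKError and nothing moves.
- manip.hand_in(): hands the job in, once; it reports no verdict.
Trained networks look in the newest picture that a camera, given by its name, has taken for a name from the list of things; names that differ only in an ending like _2 or _b are one class to them, and where a whole thing is asked for, a point or a joint stands for the part that bears it (a point fixed in the world has none). Each returns a list of dicts, best first, with "p" (0 to 1); they miss things now and then, are a little off and sometimes report something else, mostly with a low value. They report only what shows in the picture. A call takes as long as a camera call. They do not tell look-alikes from the thing itself.
- manip.find_in(name, camera): "bbox" ([left, top, right, bottom] in pixels, round what is visible of it).
- manip.landmark_of(name, camera): "at" ([column, row] in pixels: a listed point, or the origin of a listed thing).
Readings, each from a call of its own:
- manip.get_time(): time.
- manip.get_qpos(): joint angles.
- manip.get_qd(): joint speeds.
- manip.get_joint_torque(): joint torques, N m.
- manip.get_eef_pos(): TCP position.
- manip.get_tool_rot(): TCP orientation.
- manip.get_ft_force(): force on the tool from outside, world axes, zero at the start.
- manip.get_moment(): the same for the moment, N m.
- manip.get_gripper_width(): opening from 0.0 (shut) to 1.0 (fully open).
Only numpy, scipy, OpenCV 4.12 (cv2) and the standard library are available. Lean on these libraries where they do the work, as an engineer would, in place of code of your own. Each camera call takes 0.05 s, during which the arm holds its last target. There are 200 camera calls.

### The job

Push the glass-topped negatives carriage along its rail by its orange sprung noses and bring it to rest with its white centre line opposite the camera's red pointer, then let go and leave it standing still there. It runs almost without friction and rebounds off its springs, so brake it by its front nose; it must not strike the stop at either end of its travel, nothing but the noses may be touched on it, and it must never be shoved hard or run fast. Leave the other things on the desk where they are.

Things in the scene. Friction and masses are not known exactly. Their poses are not given: they have to be found in the camera images.
- rail: Grey base plate 200 (x) x 680 (y) x 8 mm with two rails, fixed near the desk's middle, turned a little. Origin: centre of its underside. Own +y: direction of travel (to the left), +x away from the robot. A red stop (+y) and a black one (-y), 42 mm high, 73 to 103 mm from the centre line on its +x edge, catch a lug on the carriage's side; the room ahead of and behind the noses is free.
- carriage (a joint): Carriage position along the rail's +y in m; 0: its centre is over the rail's origin. Strikes the black stop at -0.22 and the red stop at +0.15. Starts at rest between -0.19 and -0.13. Nominal moving mass 2.6 kg (true: 0.7 to 1.3 times), viscous drag 0.2 N s/m, dry friction only 0.004 N: left alone it coasts for seconds (time constant about 13 s).
- carriage_mid (a point): Centre of the carriage's glass top, 68 mm above the desk, in the rail's centre line (rail x = 0). A white line from it towards the camera marks the carriage's centre in y.
- cover: The carriage's wooden tray with its glass lid, 150 x 150 mm in plan, from 28 to 68 mm above the desk; it rides with the carriage, origin under its centre at desk height. Too wide to grip, not to be touched.
- nose_rear_face (a point): Outer face of the rear (-y) orange nose with its spring relaxed, 105 mm behind the carriage's centre, 45 mm above the desk; rides with the carriage, does not show compression. The nose, 125 mm wide (x), from 30 to 60 mm above the desk, protrudes 30 mm from the tray and slides in up to 25 mm against a spring of 90 N/m, almost undamped, no preload.
- nose_front_face (a point): The same for the front (+y) orange nose: outer face when relaxed, 105 mm ahead of the carriage's centre, 45 mm above the desk. Same block, spring 90 N/m, 25 mm of travel.
- mark (a point): Tip of the camera's red pointer, 45 mm above the desk, 100 mm to the +x side of the rail's centre line; the carriage's centre must come to rest at the same place along the rail's y. It lies 0.03 to 0.10 m on the + side of the rail's origin. Its axes are parallel to the rail's.
- camera: The copy camera on its stand, fixed beside the rail on its far side: foot 70 x 120 mm, 130 to 200 mm from the rail's centre line; post and tilted black camera body with lens, reaching 0.25 m above the desk and, at its lens, to about 140 mm from the centre line. Origin on the rail's centre line below the pointer.
- mug: White mug, 80 mm wide, 90 mm high, loose, left side of the desk; origin at its underside. Leave alone.
- slide_box: Cardboard slide box with white lid, 110 x 170 x 72 mm, loose, left side; origin at its underside. Leave alone.
- loupe: Black magnifier loupe, 52 mm wide, 45 mm high, loose, left side near the robot; origin at its underside. Leave alone.
- dust_brush: Brush lying on the right side of the desk, loose. Leave alone.
- file_tray: Grey letter tray with paper, 170 x 240 x 60 mm, fixed, right side.
Things that resemble listed ones, but are neither listed nor needed, are in the scene too. Leave any blue or turquoise look-alike of the camera alone.

How it is judged:
By the outcome, as a careful person would: the job done as asked, in the order asked, and still so for the second after the job is handed in, with the robot touching nothing.
It also fails if it takes over 51 s, if anything falls off the work surface, if the arm or the gripper's body presses on something with over 40 N, if the wrist force passes 120 N, or if a joint passes its speed limit or range.

## Working session

There is one attempt and no reset: what is moved stays moved. The work goes in short steps, each a Python script; the robot and the scene stay as the last script left them, time stands still between calls to the robot, and variables do not carry over. Pictures are saved under pics/ and viewed, about 8 in all and at most 12, crops included, and the job is handed in when it is done.

```bash
mkdir -p pics
cat > h.py <<'E'
from bench import manip as m
import numpy as np, cv2
def snap(c,fn=None):
    im=m.snapshot(c)
    if fn: cv2.imwrite('pics/'+fn,im[:,:,::-1])
    return im
def ray(c,px,z):
    k=m.calibration(c);R=cv2.Rodrigues(np.array(k['rvec'],float))[0];t=np.array(k['tvec'],float).ravel()
    d=R.T@np.linalg.inv(np.array(k['mtx']))@np.array([px[0],px[1],1.]);o=-R.T@t
    return o+d*(z-o[2])/d[2]
def proj(c,P):
    k=m.calibration(c)
    return cv2.projectPoints(np.array(P,float).reshape(-1,3),np.array(k['rvec'],float),np.array(k['tvec'],float),np.array(k['mtx'],float),None)[0].reshape(-1,2)
E
python3 - <<'E'
from h import *
print(m.get_time(),m.get_eef_pos(),m.get_tool_rot())
for c in('top','side'):
    snap(c,c+'0.png')
    for n,z in(('rail',0),('carriage_mid',68),('nose_rear_face',45),('nose_front_face',45),('mark',45),('camera',0)):
        for d in m.landmark_of(n,c)[:3]: print(c,n,round(d['p'],2),np.round(d['at'],1),ray(c,d['at'],z).round(1))
print(m.get_time())
E
```

```text
0.0 [228.72502171 607.82064106 230.32572184] [-5.62176850e-01 -3.09070171e+00  2.82078370e-03]
top rail 0.9 [314.8 196.9] [531.5  11.4   0. ]
top carriage_mid 0.72 [367.6 192.3] [ 535.3 -155.2   68. ]
top nose_rear_face 0.58 [400.4 197.5] [ 524.1 -262.3   45. ]
top nose_rear_face 0.2 [366.4 199.5] [ 516.4 -153.6   45. ]
top nose_front_face 0.85 [332.7 194.1] [532.8 -45.9  45. ]
top mark 0.87 [401.1 306.8] [ 177.2 -262.6   45. ]
top mark 0.76 [298.9 165.9] [623.5  63.4  45. ]
top mark 0.71 [361.8 146.3] [ 690.2 -138.6   45. ]
side rail 0.76 [290.3 252.1] [516.6  26.4   0. ]
side carriage_mid 0.7 [331.8 205.2] [ 508.6 -155.7   68. ]
side nose_rear_face 0.84 [348.3 191.6] [ 534.  -271.9   45. ]
side nose_rear_face 0.47 [329.3 221.8] [ 482.1 -110.5   45. ]
side nose_front_face 0.78 [304.1 224.7] [530.8 -53.4  45. ]
side mark 0.85 [253.6 230.3] [627.2  58.   45. ]
side mark 0.77 [277.8 193. ] [ 701.6 -127.5   45. ]
side mark 0.57 [331.7 329.3] [210.5 222.1  45. ]
0.7
```

View pics/top0.png

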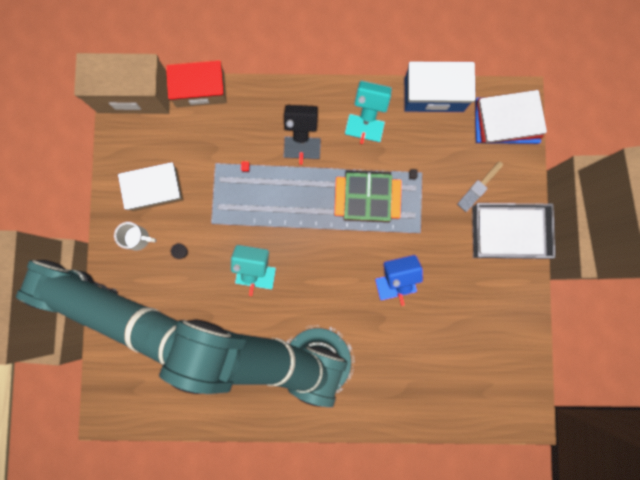

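View pics/side0.png

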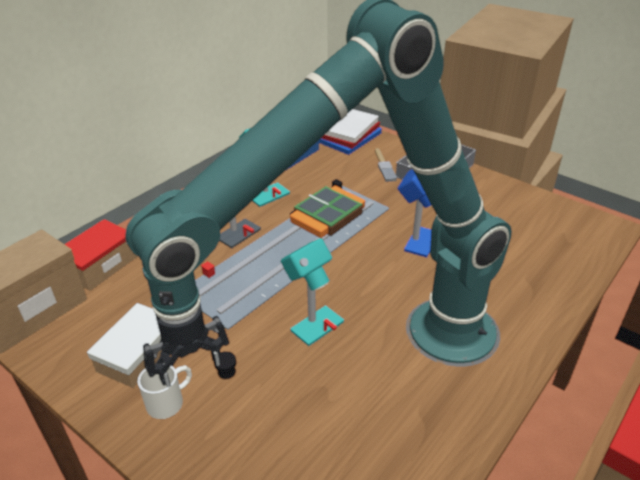

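Top view: the real black camera's pointer is at about (300,160), carriage centre at (367,196), and rail corners at about (216,163), (422,171), (421,232) and (211,224). The blue and turquoise cameras are look-alikes. The side view agrees. Next I'll move up over the rail and refine with the wrist camera.

Run:
```python
from h import *
from scipy.spatial.transform import Rotation as Ro
c=[ray('top',p,8) for p in((216,163),(422,171),(421,232),(211,224))]
print(np.round(c,1), np.mean(c,0))
d=(c[0]+c[3]-c[1]-c[2]);print('yaw deg',np.degrees(np.arctan2(-d[0],d[1])))
yaw=np.arctan2(-d[0],d[1])
# tool z down, tool y along rail x (two options)
ex=np.array([np.cos(yaw),np.sin(yaw),0]); 
for s in(1,-1):
    Y=s*ex;Z=np.array([0,0,-1.]);X=np.cross(Y,Z);rv=Ro.from_matrix(np.c_[X,Y,Z]).as_rotvec()
    for p in((510,-30,330),(515,-290,38),(520,190,38)):
        print(s,rv.round(4),p,np.round(m.solve_ik(list(p),list(rv)),3) if m.solve_ik(list(p),list(rv)) is not None else None)
```

```text
[[ 639.4  337.     8. ]
 [ 619.9 -339.5    8. ]
 [ 418.2 -334.4    8. ]
 [ 437.3  347.4    8. ]] [528.70350162   2.6149357    8.        ]
yaw deg -1.6295864208341744
1 [2.2528 2.1896 0.    ] (510, -30, 330) [-0.624  0.139  0.694  1.854 -0.096  1.183  0.072]
1 [2.2528 2.1896 0.    ] (515, -290, 38) [-0.091  0.753  0.748  1.905 -0.725  0.778  1.039]
1 [2.2528 2.1896 0.    ] (520, 190, 38) [-0.703  0.604  0.373  1.98  -0.363  0.622 -0.12 ]
-1 [ 2.1896 -2.2528 -0.    ] (510, -30, 330) [-1.127  0.318  1.389  1.872 -0.332  1.228 -2.801]
-1 [ 2.1896 -2.2528 -0.    ] (515, -290, 38) [-0.382  1.173  1.33   1.92  -1.259  1.225 -1.735]
-1 [ 2.1896 -2.2528 -0.    ] (520, 190, 38) [-0.211  0.601 -0.254  1.947  0.245  0.623  2.491]
```

Run:
```python
from h import *
m.move_joints([0.06,0.139,0,1.854,0,np.pi-0.139-1.854,0.0])
print(m.get_time(),m.get_eef_pos(),m.get_tool_rot())
t0=m.get_time();m.gripper_to(0.0);print(m.get_time()-t0,m.get_eef_pos())
snap('wrist','w1.png');print(proj('wrist',[[628,60,45],[535,-155,68]]))
for n,z in(('carriage_mid',68),('nose_rear_face',45),('nose_front_face',45),('mark',45),('rail',0)):
    for d in m.landmark_of(n,'wrist')[:3]: print(n,round(d['p'],2),np.round(d['at'],1),ray('wrist',d['at'],z).round(1))
print(m.get_time())
```

```text
3.2833 [500.37100786 -62.55810771 314.6499552 ] [-2.28484919e+00 -2.15568086e+00 -6.92308953e-05]
0.7666999999999997 [500.18665166 -63.55579805 314.81056955]
[[437.41268213  54.79274419]
 [351.2833401  271.18033227]]
carriage_mid 0.64 [339.4 270.3] [ 522.  -153.2   68. ]
nose_front_face 0.57 [336.  172.8] [523.9 -49.5  45. ]
mark 0.83 [491.7 238.6] [ 696.9 -134.5   45. ]
mark 0.74 [435.2  55.3] [625.8  59.7  45. ]
mark 0.63 [ 71.9 361.5] [ 179.8 -268.1   45. ]
rail 0.76 [336.3 120.3] [528.9   3.3   0. ]
4.35
```

View pics/w1.png

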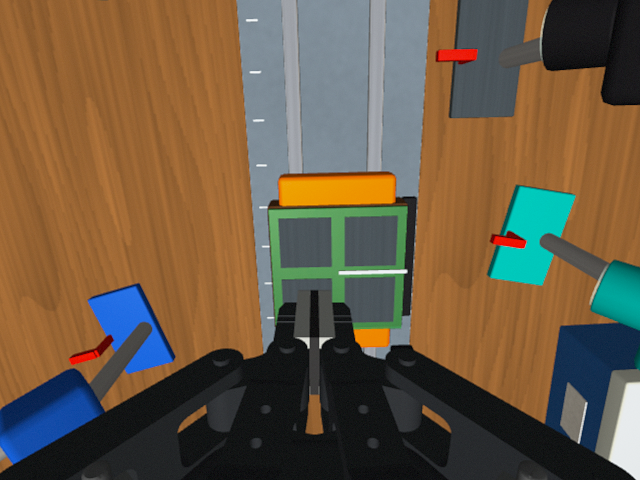

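The wrist view shows the white line at row 271 (x 339–407) and the real pointer's tip at (437,55). In rail coordinates the carriage is at about -157 mm and the mark at about +59 mm, which fits the given ranges. Next: move behind the rear nose, push gently, then go over to the front.

```bash
cat >> h.py <<'E'
O=np.array([528.9,3.3,0]);YAW=np.radians(-1.63)
EX=np.array([np.cos(YAW),np.sin(YAW),0]);EY=np.array([-np.sin(YAW),np.cos(YAW),0])
from scipy.spatial.transform import Rotation as Ro
RV=list(Ro.from_matrix(np.c_[np.cross(EX,[0,0,-1.]),EX,[0,0,-1.]]).as_rotvec())
def P(s,z,x=0): return list(O+EX*x+EY*s+np.array([0,0,z]))
def S(p): return float((np.array(p)-O)@EY)
def look(c,names=('carriage_mid',)):
    t=m.get_time();m.snapshot(c);out=[]
    for n in names:
        for d in m.landmark_of(n,c)[:2]:
            w=ray(c,d['at'],68 if n=='carriage_mid' else 45)
            out.append((n,round(d['p'],2),round(S(w),1),round(float((w-O)@EX),1)))
    print(round(t,2),c,out)
E
python3 - <<'E'
from h import *
m.movep(P(-290,150),RV);print(m.get_time(),m.get_qpos(),S(m.get_eef_pos()))
m.line_to(P(-283,38),feed=120)
print(m.get_time(),m.get_eef_pos(),S(m.get_eef_pos()),m.get_tool_rot(),m.get_ft_force())
look('top',('carriage_mid','nose_rear_face'));look('wrist',('carriage_mid','nose_front_face','mark'))
im=m.snapshot('wrist');cv2.imwrite('pics/w2.png',im[:,:,::-1])
E
```

```text
5.425 [ 0.33180933  0.46595256  0.14608342  1.81941839 -0.08786154  0.86122589
  0.49304207] -288.6542695078377
6.5083 [ 521.46026995 -279.9495082    38.78751121] -283.3465169775249 [2.25180978e+00 2.18854839e+00 8.11714124e-04] [-0.49757015  0.34026384  0.36900655]
6.51 top [('carriage_mid', 0.91, -161.2, -2.4), ('nose_rear_face', 0.97, -257.3, 0.8)]
6.66 wrist [('mark', 0.32, -263.7, -4.5)]
```

View pics/w2.png

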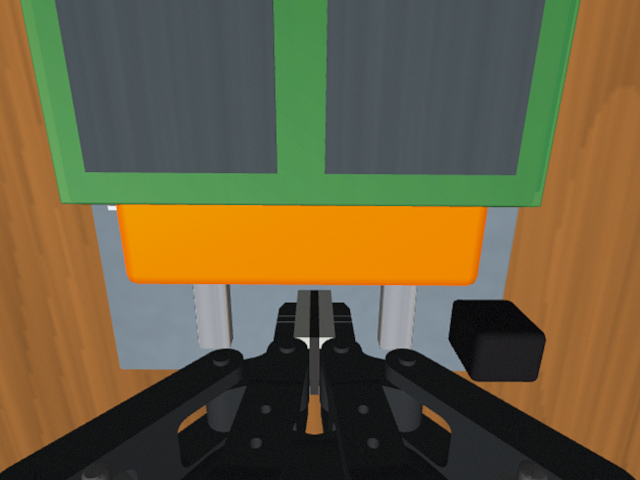

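The finger is just behind the rear nose (face edge at row 284, fingertip at row 290) and not touching. Pushing now.

Run:
```python
from h import *
print([S(ray('wrist',(300,284),z)) for z in(35,45,58)])
m.line_to(P(-283+85,38),feed=22)
print(m.get_time(),S(m.get_eef_pos()),m.get_ft_force())
look('top');
m.line_to(P(-205,115),feed=200)
look('top')
m.line_to(P(0,130,-15),feed=260)
look('top')
m.line_to(P(185,150,-10),feed=260)
print(m.get_time(),S(m.get_eef_pos()));look('top');look('wrist',('carriage_mid','nose_front_face'))
look('top')
```

```text
[-272.5935169649748, -267.8654494557947, -261.7189616938606]
10.925 -198.0346565606938 [0.34492177 0.13602197 0.04466262]
10.93 top [('carriage_mid', 0.67, -18.5, 1.6)]
11.56 top [('carriage_mid', 0.78, 12.2, 4.2)]
12.6 top [('carriage_mid', 0.66, 48.6, 4.8)]
13.5667 182.66102575880535
13.57 top [('carriage_mid', 0.97, 89.7, 14.0)]
13.67 wrist [('nose_front_face', 0.71, 197.8, -1.8)]
13.82 top [('carriage_mid', 0.74, 92.3, 9.5)]
```

Run:
```python
from h import *
print(m.get_time())
m.line_to(P(243,105),feed=350)
m.line_to(P(242,38),feed=330)
print(m.get_time(),S(m.get_eef_pos()),m.get_ft_force())
m.line_to(P(250,38),feed=6.7)
print(m.get_time(),S(m.get_eef_pos()),m.get_ft_force())
look('top',('carriage_mid','nose_front_face'))
look('top',('carriage_mid','nose_front_face'))
snap('wrist','w3.png')
```

```text
13.9167
14.625 240.34843698592968 [ 0.36410309 -0.2181203   0.68915786]
15.9667 249.86249180013903 [ 0.63231696 -1.67344292  0.79220739]
15.97 top [('carriage_mid', 0.88, 129.6, -4.5)]
16.12 top [('carriage_mid', 0.74, 128.2, 6.8), ('nose_front_face', 0.86, 238.8, 9.6)]
```

View pics/w3.png

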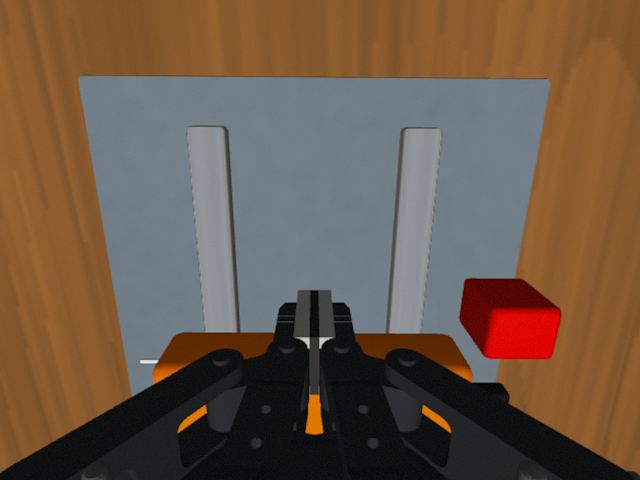

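The front nose (edge at row 333) is at the finger, and the lug at (490,390) is still clear of the red stop. Checking which way it's moving.

Run:
```python
from h import *
print([S(ray('wrist',(250,334),z)) for z in(45,60)], m.get_ft_force())
def edge():
    t=m.get_time();im=m.snapshot('wrist').astype(int)
    col=im[300:480,420:440].mean(1);o=np.where((col[:,0]-col[:,2]>60))[0]
    print(round(t,2),'edge row',300+o[0] if len(o) else None, round(S(ray('wrist',(430,300+o[0]),60)),1) if len(o) else '',np.round(m.get_ft_force()[1],2))
for i in range(4): edge();m.wait(.1)
look('top')
```

```text
[243.10424114156928, 252.66016667408536] [0.89773321 0.54975084 0.01483271]
16.32 edge row 335 252.3 -0.49
16.47 edge row 336 251.9 -0.0
16.62 edge row 338 251.1 0.64
16.77 edge row 339 250.6 0.21
16.92 top [('carriage_mid', 0.88, 122.6, 9.6)]
```

```bash
cat > sim.py <<'E'
import numpy as np
def sim(c,v,L,feed,face=239.,M=2.6,tail=15,nose=105):
    # pushing toward -s by front nose; finger face moves face -> face-L, min jerk
    T=L/feed;dt=.002;mx=0;vm=0
    for i in range(int((T+tail)/dt)):
        u=min(i*dt/T,1);f=face-L*(10*u**3-15*u**4+6*u**5)
        comp=max(0,c+nose-f);mx=max(mx,comp)
        a=-(90e-3*comp*1000+.2*v)/M-np.sign(v)*4/M
        v2=v+a*dt
        if comp<.05 and v*v2<0: v2=0
        v=v2;c+=v*dt;vm=min(vm,v)
    return round(c,1),round(vm,1),round(mx,1)
E
python3 - <<'E'
from sim import sim
for L,f in((45,6),(45,8),(45,10),(60,8),(60,10),(60,12)):
    print(L,f,L/f,[sim(121,-5,L,f,M=M) for M in(1.9,2.6,3.3)],sim(121,-9,L,f))
E
```

```text
45 6 7.5 [(np.float64(42.1), np.float64(-22.1), np.float64(1.7)), (np.float64(13.4), np.float64(-22.2), np.float64(2.0)), (np.float64(-13.1), np.float64(-22.1), np.float64(2.2))] (np.float64(33.3), np.float64(-17.3), np.float64(1.6))
45 8 5.625 [(np.float64(0.8), np.float64(-29.5), np.float64(2.2)), (np.float64(-38.9), np.float64(-29.1), np.float64(2.5)), (np.float64(-69.9), np.float64(-28.1), np.float64(2.7))] (np.float64(5.5), np.float64(-21.6), np.float64(1.8))
45 10 4.5 [(np.float64(-43.2), np.float64(-36.7), np.float64(2.7)), (np.float64(-91.4), np.float64(-35.5), np.float64(3.0)), (np.float64(-135.6), np.float64(-34.5), np.float64(3.3))] (np.float64(-37.9), np.float64(-27.8), np.float64(2.3))
60 8 7.5 [(np.float64(8.6), np.float64(-28.2), np.float64(2.1)), (np.float64(-37.4), np.float64(-28.9), np.float64(2.5)), (np.float64(-77.5), np.float64(-28.8), np.float64(2.8))] (np.float64(-38.2), np.float64(-27.4), np.float64(2.3))
60 10 6.0 [(np.float64(-36.0), np.float64(-35.5), np.float64(2.6)), (np.float64(-93.3), np.float64(-35.7), np.float64(3.0)), (np.float64(-145.3), np.float64(-35.3), np.float64(3.3))] (np.float64(-84.8), np.float64(-33.3), np.float64(2.7))
60 12 5.0 [(np.float64(-82.2), np.float64(-42.6), np.float64(3.1)), (np.float64(-152.3), np.float64(-42.3), np.float64(3.5)), (np.float64(-218.8), np.float64(-42.1), np.float64(3.9))] (np.float64(-138.9), np.float64(-39.8), np.float64(3.2))
```

Run:
```python
from h import *
cs=[]
look('top')
m.line_to(P(241,38),feed=15)
print(m.get_time(),S(m.get_eef_pos()));look('top',('carriage_mid','nose_front_face'))
look('top',('carriage_mid','nose_front_face'))
im=snap('wrist').astype(int);col=im[300:480,420:440].mean(1);o=np.where((col[:,0]-col[:,2]>60))[0]+300
print(o[:1],[round(S(ray('wrist',(430,o[0]),z)),1) for z in (45,60)])
im=snap('top','t4.png');a=im[130:240,200:440,::-1];cv2.imwrite('pics/t4c.png',cv2.resize(a,(720,330),interpolation=cv2.INTER_CUBIC))
```

```text
17.02 top [('carriage_mid', 0.67, 124.8, 8.5)]
17.8667 241.03052366353484
17.87 top [('carriage_mid', 0.85, 125.2, 11.4), ('nose_front_face', 0.89, 233.2, 12.8)]
18.02 top [('carriage_mid', 0.78, 117.2, 0.8), ('carriage_mid', 0.68, 4.7, -1.9), ('nose_front_face', 0.62, 221.6, 11.3), ('nose_front_face', 0.25, 426.8, -198.3)]
[341] [231.0, 240.9]
```

View pics/t4c.png

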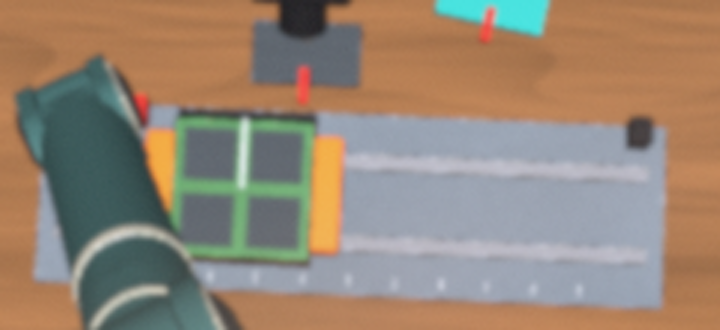

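The carriage is nearly still. Its white line runs from (246,118) to (243,187) in the crop and the pointer is at (303,102), so it has to go back about 60 mm. I'll measure the white line myself and use slow nudges on the front nose.

```bash
cat >> h.py <<'E'
from sim import sim
def line(n=1,c0=None):
    r=[]
    for _ in range(n):
        t=m.get_time();im=m.snapshot('top').astype(float)
        w=im.min(2); sub=[]
        # white line = bright, low saturation, inside rail rows of the upper glass panes
        for row in range(174,187):
            v=w[row,235:405]; d=v-cv2.GaussianBlur(v.reshape(1,-1),(0,0),4).ravel()
            g=[d]; sub.append(d)
        d=np.mean(sub,0);k=int(np.argmax(d));a=np.clip(d[max(k-2,0):k+3],0,None);col=235+max(k-2,0)+(a*np.arange(len(a))).sum()/a.sum()
        r.append((round(t,2),round(S(ray('top',(col,180),68)),1),round(d[k])))
    return r
def edge():
    im=m.snapshot('wrist').astype(int);col=im[300:480,420:440].mean(1);o=np.where((col[:,0]-col[:,2]>60))[0]+300
    return round(S(ray('wrist',(430,o[0]),60)),1) if len(o) else None
E
python3 - <<'E'
from h import *
im=cv2.imread('pics/t4.png')[:,:,::-1].astype(int)
mk=(im[...,0]>150)&(im[...,1]<90)&(im[...,2]<90);mk[:148]=0;mk[170:]=0;mk[:,:290]=0;mk[:,312:]=0
ys,xs=np.where(mk);print(ys.min(),ys.max(),[ (y,xs[ys==y].mean()) for y in np.unique(ys)])
for p in((301,ys.max()),): print('mark s',S(ray('top',(xs.mean(),ys.max()),45)),S(ray('top',(301,156),45)),(ray('top',(301,ys.max()),45)-O)@EX)
print(ray('top',(281.7,180),68),S(ray('top',(281.7,180),68)))
print(line(3),edge(),m.get_time())
E
```

```text
153 163 [(np.int64(153), np.float64(301.5)), (np.int64(154), np.float64(301.0)), (np.int64(155), np.float64(301.0)), (np.int64(156), np.float64(301.0)), (np.int64(157), np.float64(301.5)), (np.int64(158), np.float64(301.5)), (np.int64(159), np.float64(301.0)), (np.int64(160), np.float64(300.5)), (np.int64(161), np.float64(300.5)), (np.int64(162), np.float64(300.5)), (np.int64(163), np.float64(300.5))]
mark s 56.30071953691587 57.36173548317724 102.64927092985808
[571.87110691 116.33541744  68.        ] 114.211992994031
[(18.27, 116.9, 69), (18.32, 116.2, 68), (18.37, 115.4, 67)] 238.7 18.4667
```

Run:
```python
from sim import sim
for L,f in((20,5),(20,6),(20,8),(24,5),(24,6),(24,7),(30,5),(30,6)):
    print(L,f,round(L/f,1),[tuple(map(float,sim(115.5,v,L,f,face=230,M=M))) for M,v in((1.9,-4),(2.6,-2),(2.6,-4),(2.6,-6),(3.3,-4))])
```

```text
20 5 4.0 [(68.6, -15.9, 1.3), (46.3, -17.4, 1.6), (62.5, -14.2, 1.3), (102.5, -6.0, 0.4), (65.4, -11.7, 1.2)]
20 6 3.3 [(56.2, -18.6, 1.5), (26.4, -20.4, 1.9), (51.8, -16.0, 1.5), (100.5, -6.0, 0.4), (53.4, -13.6, 1.4)]
20 8 2.5 [(33.9, -23.1, 1.8), (-13.5, -26.0, 2.4), (26.1, -20.1, 1.9), (82.2, -9.7, 0.8), (21.5, -17.9, 1.9)]
24 5 4.8 [(59.9, -17.8, 1.4), (40.0, -18.4, 1.6), (45.5, -17.0, 1.6), (71.9, -11.4, 1.1), (38.0, -15.6, 1.6)]
24 6 4.0 [(43.7, -21.1, 1.6), (16.3, -21.9, 2.0), (27.8, -19.7, 1.8), (63.9, -13.0, 1.2), (19.8, -18.0, 1.8)]
24 7 3.4 [(26.9, -24.3, 1.9), (-8.4, -25.3, 2.3), (10.5, -22.2, 2.0), (51.4, -15.3, 1.3), (-1.3, -20.5, 2.0)]
30 5 6.0 [(56.6, -18.5, 1.4), (39.9, -18.4, 1.6), (36.5, -18.4, 1.6), (43.9, -16.4, 1.5), (18.7, -18.0, 1.8)]
30 6 5.0 [(38.2, -22.2, 1.7), (14.6, -22.1, 1.9), (12.5, -21.9, 2.0), (29.7, -18.7, 1.6), (-5.3, -20.9, 2.1)]
```

Run:
```python
from h import *
m.line_to(P(221,38),feed=5)
print(m.get_time(),S(m.get_eef_pos()));print(line(2),edge())
m.wait(.8);print(line(2),edge())
m.wait(.8);print(line(3),edge(),m.get_time())
```

```text
22.6167 221.02182177434034
[(22.62, 87.3, 67), (22.67, 87.1, 68)] 190.9
[(23.57, 86.4, 66), (23.62, 86.4, 67)] 190.9
[(24.52, 86.4, 67), (24.57, 86.4, 67), (24.62, 86.4, 67)] 190.9 24.7167
```

Run:
```python
from h import *
m.line_to(P(206.5,38),feed=18)
print(m.get_time(),S(m.get_eef_pos()),line(2))
for L,f in((6,3),(8,3),(8,4),(10,3),(10,4),(14,3)):
    print(L,f,round(L/f,1),[tuple(map(float,sim(86.4,0,L,f,face=194.5+g,M=M))) for M,g in((1.9,0),(2.6,0),(3.3,0),(2.6,1),(2.6,2),(2.6,-2),(2.6,-3))])
```

```text
25.675 206.66268019400368 [(25.68, 86.4, 67), (25.73, 86.4, 67)]
6 3 2.0 [(67.2, -9.7, 0.8), (62.2, -9.4, 0.9), (57.8, -9.1, 1.0), (71.1, -7.2, 0.8), (81.0, -4.0, 0.5), (55.8, -10.7, 0.9), (65.2, -8.5, 0.6)]
8 3 2.7 [(62.9, -10.9, 0.9), (55.3, -10.8, 1.0), (48.1, -10.7, 1.1), (59.0, -10.1, 1.0), (65.3, -8.7, 0.9), (58.8, -10.0, 0.8), (70.8, -7.0, 0.5)]
8 4 2.0 [(50.2, -14.2, 1.1), (39.3, -13.9, 1.3), (29.3, -13.6, 1.5), (46.7, -12.6, 1.2), (57.0, -10.5, 1.1), (39.0, -13.9, 1.2), (53.2, -11.1, 0.8)]
10 3 3.3 [(62.8, -10.9, 0.8), (54.4, -11.0, 1.0), (46.2, -11.0, 1.1), (54.7, -10.9, 1.0), (57.3, -10.4, 1.0), (62.7, -9.1, 0.8), (69.9, -5.8, 0.4)]
10 4 2.5 [(48.4, -14.6, 1.1), (35.3, -14.6, 1.3), (22.7, -14.5, 1.5), (37.5, -14.2, 1.3), (42.8, -13.3, 1.3), (43.9, -13.0, 1.1), (60.2, -9.5, 0.6)]
14 3 4.7 [(65.6, -10.1, 0.8), (57.8, -10.3, 0.9), (49.8, -10.4, 1.0), (55.1, -10.8, 1.0), (54.0, -11.1, 1.0), (69.0, -7.6, 0.6), (68.5, -6.6, 0.3)]
```

Run:
```python
from h import *
m.line_to(P(198.5,38),feed=2.7)
print(m.get_time(),S(m.get_eef_pos()),line(3))
m.wait(1);print(line(3),m.get_time())
```

```text
28.5917 198.55166765533207 [(28.59, 72.7, 69), (28.64, 72.3, 68), (28.69, 71.7, 67)]
[(29.74, 65.3, 68), (29.79, 65.0, 67), (29.84, 64.8, 67)] 29.8917
```

Braked and coasting gently: about 65 mm, at about -5 mm/s. It should stop around 58, so I'll lift clear and check with the wrist camera while it does.

Run:
```python
from h import *
m.line_to(P(203,130,-5),feed=200)
m.line_to(P(-40,240,-20),feed=260)
print(m.get_time(),line(2))
m.wait(.5);print(line(2))
t=m.get_time();snap('wrist','w5.png')
for n,z in(('carriage_mid',68),('mark',45)):
    for d in m.landmark_of(n,'wrist')[:2]: print(n,round(d['p'],2),np.round(d['at'],1),round(S(ray('wrist',d['at'],z)),1))
print(m.get_time(),line(2),m.get_eef_pos())
```

```text
31.675 [(31.68, 60.0, 69), (31.73, 60.0, 68)]
[(32.27, 59.7, 68), (32.33, 59.7, 68)]
carriage_mid 0.96 [337.9  79.4] 61.6
mark 0.95 [ 18.1 418.4] -281.9
mark 0.82 [508.5 295.5] -132.4
32.525 [(32.52, 59.7, 68), (32.58, 59.7, 69)] [507.77101256 -36.16882377 240.0150301 ]
```

View pics/w5.png

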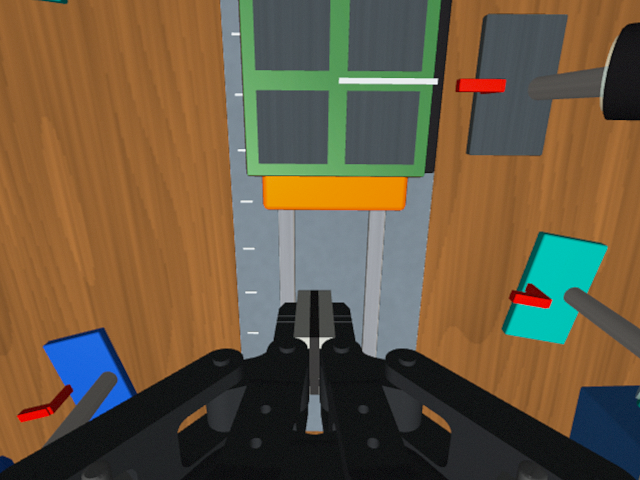

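The carriage has stopped. Its white line is at (340–437, 81) and the pointer tip at (458,86). Comparing them with parallax taken out.

Run:
```python
from h import *
im=cv2.imread('pics/w5.png')[:,:,::-1].astype(int)
r=(im[...,0]>140)&(im[...,1]<90)&(im[...,2]<90);r[:60]=0;r[110:]=0;r[:,:450]=0;r[:,512:]=0
w=(im.min(2)>190);w[:60]=0;w[100:]=0;w[:,:335]=0;w[:,445:]=0
for x in(460,465,475,485): ys=np.where(r[:,x])[0];print('ptr',x,ys.min(),ys.max(),[round(S(ray('wrist',(x,ys.mean()),z)),1) for z in(41,45,49)],im[ys,x,0])
for x in(350,390,430): ys=np.where(w[:,x])[0];print('line',x,ys.mean(),round(S(ray('wrist',(x,ys.mean()),68)),1))
```

```text
ptr 460 79 91 [59.2, 59.0, 58.7] [178 195 202 210 224 230 233 235 236 236 238 236 153]
ptr 465 78 91 [59.6, 59.4, 59.1] [155 226 238 236 236 236 236 236 236 236 236 238 237 156]
ptr 475 79 91 [59.2, 59.0, 58.7] [222 240 237 236 236 236 236 236 236 237 238 238 174]
ptr 485 79 91 [59.2, 59.0, 58.7] [218 239 237 235 236 236 236 236 236 236 237 240 182]
line 350 80.0 61.2
line 390 80.5 60.8
line 430 81.0 60.5
```

The offset is about 1–1.5 mm, which is within measurement error, and the carriage is at rest. Another nudge would risk more than it could gain. I'll confirm it's still and hand in.

Run:
```python
from h import *
m.wait(.8);print(line(3),m.get_ft_force(),m.get_time());m.hand_in()
```

```text
[(33.42, 59.7, 68), (33.48, 59.7, 68), (33.52, 59.7, 68)] [ 0.23509655 -0.32451045 -1.2346458 ] 33.575
the job is handed in; nothing more can be done
```

The carriage is standing still with its white line about 1–2 mm past the red pointer on the + side. I handed the job in at 33.6 s with the arm lifted clear of everything.

- **How it went:** I pushed the carriage by its rear nose and it left faster than planned, at about 40 mm/s. It coasted past the mark to about 130 mm, short of the red stop at 150 mm. I braked it there with the finger giving way in front of the front nose, then eased it back to the mark with two slow nudges on that nose.
- **Position:** The wrist camera put the line at about 60.5 mm and the pointer at about 59 mm along the rail. The top camera put the line at 59.7 mm and the pointer at about 57.5 mm. The cameras are calibrated to about 2 mm, so I left this offset rather than risk another nudge.
- **At rest:** The line read the same 59.7 mm for the last 1.2 s before hand-in.
- **Not checked:** I took no last picture to confirm the loose things were undisturbed, but the arm's path stayed clear of them. I saw no contact with a stop or with the tray in the pictures, but I had no continuous record of contact.

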